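# Hold the spice grinder's bayonet lid at its half-way mark

## Robot

A 7-joint arm with a two-finger parallel gripper is mounted at the origin on a cart in front of the work surface, level with it; the furniture and walls round the work are solid. World frame = base frame: x ahead of the robot, y to its left, z up, the work surface at z = 0. Lengths are in m, angles in rad, forces in N, time in s.
With the tool pointing down it reaches from about 0.4 to 0.85 m from the base axis. Payload 10.4 kg.
Tool frame: the origin (TCP) lies at the very end of the fingers, on their centre line; the grasp point (between the pads) lies 19 mm behind it; z points along the fingers, y is the line along which they close (so a half turn about z gives the same grasp; the last joint's range is limited). The gripper opens to 85 mm and grips with 20 to 120 N. Pads are 22 mm wide; open, the fingers measure 114 mm over their backs; the gripper's body (76 mm by 85 mm) begins 54 mm behind the grasp point. The pads swing forward as they close: fully open they stand 13 mm farther back than shut.
Start: joints at [-1.328, 0.332, -0.065, 1.46, 0.022, 1.35, -0.088], TCP at [0.164, 0.603, 0.231] pointing down, gripper open.
Joint ranges: [-2.6, 2.6], [-0.5, 2.12], [-1.47, 1.34], [0.16, 2.42], [-1.27, 4.41], [0.06, 2.06], [-2.6, 2.6]. Speed limits (rad/s): [2.22, 2.22, 2.79, 2.79, 3.14, 3.14, 3.14].

## Interface

Orientations are given as a unit quaternion [x, y, z, w].
In Python, from cell import monitor, camera, order gives the robot as it stands. The module is installed in compiled form; this text tells all that it offers.
- The arm moves only by the tool apply_moves, never from a script. Its argument "motion" is one flat list of numbers, 7 for each row, row after row: the shift along the tool's x, y, z in units of 0.5 m (1.0 is 0.5 m), then the turn, a rotation vector about the tool's x, y, z in units of pi rad (1.0 is pi rad), then the gripper's target within -1 to 1 (fully open at 1, half-way at 0, shut at -1). In form: [x, y, z, wx, wy, wz, claw, x, y, z, wx, wy, wz, claw, ...]. A call has exactly 5 rows; each row is the pose to reach, as a shift and turn from the pose commanded when the call began, along the tool's axes at that moment, turning the shorter way round; what a row does not reach only later rows make up. A row lasts 1/12 s, in which the tool goes at most 41.7 mm and 7.16 degrees, less where a joint would pass 70% of its speed; a pose out of reach is approached as far as the arm can. A call with a number of a shift or a turn outside -1 to 1 is refused whole. A call with a gripper value outside its range is refused whole. The fingers move at their own pace and stop on an object; "force" is the grip in N (left out, the last holds). Time passes only in rows, so rows that repeat a pose let the fingers close, or fill a call up. It gives the time, the measured TCP pose, the force, the opening and the grip force at its end, in the units of the state.
- monitor.get_state(): the state, without advancing time (a new reading comes with each control period).
- camera(name): name is "side" or "top"; returns a dict with "frame" (384x512x3 uint8, blue, green, red), "depth" (384x512 float32, m along the optical axis (not along the pixel's ray), 0 where there is no reading), "fov_y" (degrees; the focal length in pixels is half the picture's height over the tangent of half this angle, whatever the lens; pixels are square), "cx", "cy" (the principal point, pixels), "k1" (the pictures are not rectified: a ray, as slopes to the right and down, at radius r is drawn at 1 + k1 r^2 times it, then the intrinsics apply), "pose" (4x4, takes a point from camera to world coordinates). Camera axes: x right, y up, looking along -z (the intrinsics and any distortion apply to the point x, -y, -z); pixel columns grow to the right and rows downward; lengths in m; the calibration is good to about 2 mm. A picture is of the moment at which its call begins.
- order.finish_job(): hands the job in; it is judged then, once.
The state is a dict: "t": time; "q": joint angles; "joint_velocities": joint speeds; "effort": joint torques, N m; "eef_pos": TCP position; "ee_rot": TCP orientation; "force": force on the tool from outside, world axes, zero at the start; "wrist_torque": the same for the moment, N m; "finger_gap": finger opening in m; "grip_force": force on a finger pad.
Only numpy, scipy, OpenCV 4.12 (cv2) and the standard library are available. Lean on these libraries where they do the work, as an engineer would, in place of code of your own. Each camera call takes 0.05 s, during which the arm holds its last target. There are 200 camera calls.

## Task

Put the loose bayonet lid on the spice grinder with its pointer lines at the green marks, and press it firmly down until it is fully seated. Then twist it clockwise (seen from above) half of its travel, to the orange marks, stopping well short of the lock click at the white marks. Finish still gripping the lid there against its return spring, and leave the other things on the worktop alone.

Things in the scene. Friction and masses are not known exactly. Their poses are not given: they have to be found in the camera images.
- grinder: Spice grinder, fixed to the worktop: red foot 112 mm across, black cup 96 mm across, open top, rim 100 mm up. Origin: centre of its underside; z up. Its rim bears three pairs of coloured marks, each pair on opposite sides of the axis: orange (half-way) on the grinder's own +x and -x, green (entry) 45 degrees anticlockwise of orange seen from above, white (lock) 45 degrees clockwise of orange.
- rim_centre (a point): Centre of the grinder's mouth, level with the rim. A 5 mm thick steel ledge leaves a round mouth 59 mm across with two slots (22 mm wide, 74 mm over both) at the green marks; the lid's lugs pass with about 3 mm to spare each side. A stop blocks anticlockwise turning from there; clockwise the lugs run under the ledge with 2 mm of vertical play, 90 degrees to the lock.
- green_mark (a point): One of the two green entry marks on the rim (5 mm wide, 44 mm from the axis); the other is opposite.
- orange_mark (a point): One of the two orange half-way marks on the rim (5 mm wide, 44 mm from the axis); the other is opposite.
- white_mark (a point): One of the two white lock marks on the rim (5 mm wide, 44 mm from the axis); the other is opposite. A spring catch begins to touch the lugs about 25 degrees past orange and clicks at the white marks.
- lid_grip (a point): Grasp point in the middle of the loose black lid's grey upright grip bar, 47 mm above the lid's underside, on its axis. z up. Bar 16 mm thick (y), 56 mm long (x), from 24 mm below to 15 mm above this point. Bar, lugs and the orange pointer lines lie along x; the lid is the same turned by 180 degrees. Fully seated, this point is 131 mm above the grinder's underside, on its axis.
- lid: The same lid, loose, about 120 g, standing on the worktop on its plug; origin at the centre of the plug's underside, same axes. Plug 54 mm across, 16 mm high, with two opposite lugs (16 mm wide, 67 mm over both, from 3 to 9 mm up); above it a disc 78 mm across, from 16 to 23 mm up, whose underside rests on the rim when seated.
- grinder_switch (a joint): Sprung ring inside the grinder's rim that the lid's lugs push along, in rad, growing as the lid turns clockwise: 0 until the lid is about 20 degrees short of the orange marks, about 0.35 with the lid on them, about 1.1 to 1.15 in the lock. Its spring turns the lid back with 0.05 to 0.14 N m (about 0.08 at the orange marks).
- prep_bowl: White prep bowl, 115 mm across, 50 mm high, to be left alone; origin under its centre.
- teaspoon: Teaspoon lying flat, 130 mm long along x, 27 mm wide, to be left alone; origin under its centre.
- salt_shaker: Glass salt shaker with steel cap, 44 mm across, 90 mm high, to be left alone; origin under its centre.
- pepper_mill: Dark wooden pepper mill, 58 mm across, 170 mm high, to be left alone; origin under its centre.
There are look-alikes about, which are no part of the job. Leave any blue or purple look-alike of the grinder alone. What is shaped like the lid but blue is not meant.

How it is judged:
By the outcome, as a careful person would: the job done as asked, in the order asked, and still so for the second after the job is handed in, while the arm keeps its last pose, push and grip.
It also fails if it takes over 45 s, if anything falls off the work surface, if the arm or the gripper's body presses on something with over 40 N, if the wrist force passes 120 N, or if a joint passes its speed limit or range.

## Working session

There is one attempt and no reset: what is moved stays moved. The work goes in short steps, Python scripts to look and compute and a tool call to move; the robot and the scene stay as the last step left them, time stands still between calls to the robot, and variables do not carry over. Pictures are saved under pics/ and viewed, at most 10 in all, crops included, and the job is handed in when it is done.

Besides the shell and the picture viewer there is one more tool, called after ">>>" by a JSON object that holds its "method" and its "body", one argument or row to a line. apply_moves: Moves the arm, as the interface text tells. Its arguments: {"type":"object","properties":{"motion":{"type":"array","items":{"type":"number","minimum":-1,"maximum":1}},"force":{"type":"number"}},"required":["motion"]}

```bash
mkdir -p pics
cat > h.py <<'E'
import numpy as np, cv2
from cell import monitor, camera, order
def K(c):
    H,W=c['frame'].shape[:2]; f=H/2/np.tan(np.radians(c['fov_y'])/2)
    return f
def rays(c,px):
    f=K(c); px=np.asarray(px,float).reshape(-1,2)
    M=np.array([[f,0,c['cx']],[0,f,c['cy']],[0,0,1]])
    u=cv2.undistortPoints(px[:,None,:],M,np.array([c['k1'],0,0,0.]))[:,0]
    d=np.c_[u[:,0],-u[:,1],-np.ones(len(u))]
    return c['pose'][:3,3], d@c['pose'][:3,:3].T
def onplane(c,px,z):
    o,d=rays(c,px); return o+d*((z-o[2])/d[:,2])[:,None]
def cloud(c):
    H,W=c['depth'].shape; yy,xx=np.mgrid[:H,:W]
    o,d=rays(c,np.c_[xx.ravel(),yy.ravel()])
    return (o+d*c['depth'].ravel()[:,None]).reshape(H,W,3)
def load(n):
    return np.load(f'{n}.npy',allow_pickle=True).item()
E
python3 - <<'E'
from h import *
for n in('top','side'):
    c=camera(n); np.save(n+'.npy',c,allow_pickle=True); cv2.imwrite(f'pics/{n}0.png',c['frame'])
    print(n,c['fov_y'],c['cx'],c['cy'],c['k1'],np.round(c['pose'],3).tolist())
print(monitor.get_state())
E
```

```text
top 55.087457313516 257.30477000269696 196.543957512501 0.017657027984613067 [[0.009, 0.998, -0.068, 0.491], [-1.0, 0.009, -0.005, -0.035], [-0.004, 0.068, 0.998, 0.986], [0.0, 0.0, 0.0, 1.0]]
side 56.06119153799396 258.63982922311146 190.1037993620243 -0.06634882737945351 [[0.992, 0.059, -0.112, 0.431], [-0.124, 0.6, -0.79, -0.85], [0.021, 0.797, 0.603, 0.719], [0.0, 0.0, 0.0, 1.0]]
{'t': 0.1, 'q': array([-1.32760565,  0.33281569, -0.06470395,  1.46081104,  0.02158247,
        1.34989908, -0.08851701]), 'joint_velocities': array([ 0.00146705, -0.0018102 ,  0.00071463, -0.0033634 ,  0.00118662,
       -0.00033755, -0.00170212]), 'effort': array([ 1.96201101e-03, -6.26740122e+01,  4.95251315e-02, -3.92429423e+01,
        1.63268804e-02,  7.01938596e-03, -6.60903311e-05]), 'eef_pos': array([0.16408098, 0.60274991, 0.23061322]), 'ee_rot': array([ 1.32503927e-01,  9.91182287e-01, -6.15982112e-04, -6.43214484e-05]), 'force': array([0.54182514, 0.01871831, 0.143916  ]), 'wrist_torque': array([ 0.01608713, -0.02593646,  0.03185903]), 'grip_force': 0.0, 'finger_gap': 0.08521415773794724}
```

View pics/top0.png

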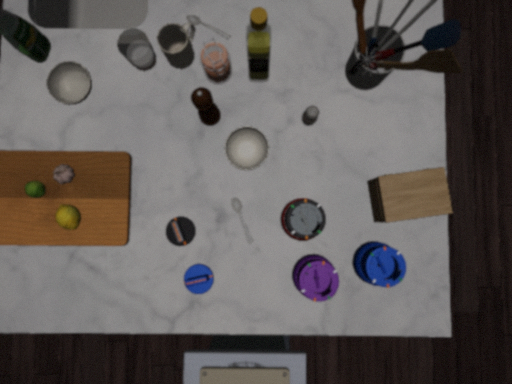

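View pics/side0.png

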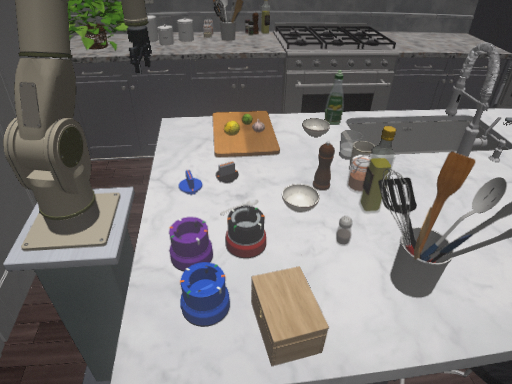

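Top view candidates:
- **Lids:** black disc with grey bar at (180,231), and a blue one at (199,279). The black one fits.
- **Grinders:** black cup on a red foot at (303,219), purple at (317,278), and blue at (380,265). The one with the red foot fits.

I'll confirm both in one enlarged crop.

Run:
```python
from h import *
c=load('top');s=load('side')
f=lambda im,x,y,w:cv2.resize(im[y:y+w,x:x+w],(400,400),interpolation=cv2.INTER_CUBIC)
A=np.hstack([f(c['frame'],155,206,50),f(c['frame'],275,190,56)])
A=np.clip(A.astype(float)*1.6,0,255).astype('uint8')
cv2.imwrite('pics/crop1.png',A)
P=cloud(c)
# lid: heights
def reg(n,x0,y0,w):
    return P[y0:y0+w,x0:x0+w].reshape(-1,3), c['frame'][y0:y0+w,x0:x0+w].reshape(-1,3)
p,b=reg('lid',155,206,50)
for lo,hi in((.015,.03),(.05,.075)):
    m=(p[:,2]>lo)&(p[:,2]<hi); q=p[m]; print('lid',lo,m.sum(),q.mean(0).round(4),q.min(0).round(3),q.max(0).round(3))
    if m.sum()>5:
        (cx,cy),sz,a=cv2.minAreaRect(q[:,:2].astype('float32')*1000);print(cx,cy,sz,a)
        w,v=np.linalg.eigh(np.cov(q[:,:2].T));print(np.degrees(np.arctan2(v[1,1],v[0,1])),np.sqrt(w))
p,b=reg('gr',272,187,62)
m=(p[:,2]>.09)&(p[:,2]<.115);q=p[m];print('gr',m.sum(),q.mean(0).round(4),q.min(0).round(4),q.max(0).round(4),np.percentile(q[:,2],[5,50,95]))
e,ctr=cv2.minEnclosingCircle(q[:,:2].astype('float32')*1000),0;print(e)
hsv=cv2.cvtColor(c['frame'],cv2.COLOR_BGR2HSV)
for name,mm in(('green',cv2.inRange(hsv,(40,70,50),(90,255,255))),('orange',cv2.inRange(hsv,(5,90,90),(25,255,255))),('white',cv2.inRange(hsv,(0,0,130),(180,60,255))),('red',cv2.inRange(hsv,(0,120,40),(6,255,255)))):
    k=np.zeros_like(mm);k[192:248,276:332]=255 
    n,l,st,ce=cv2.connectedComponentsWithStats(mm&k)
    for i in range(1,n):
        if st[i,4]>2: print(name,st[i,4],ce[i].round(1),onplane(c,[ce[i]],.1)[0].round(4))
```

```text
lid 0.015 507 [0.4652 0.1675 0.0218] [0.428 0.132 0.016] [0.503 0.208 0.03 ]
464.46246337890625 169.68666076660156 (75.89723205566406, 75.431884765625) 46.88597869873047
116.22074466058521 [0.02027583 0.02209871]
lid 0.05 156 [0.4649 0.169  0.0601] [0.438 0.153 0.05 ] [0.49  0.186 0.065]
464.6798400878906 169.8334197998047 (55.3020133972168, 16.047155380249023) 22.31638526916504
-156.6674972452011 [0.00481122 0.01595065]
gr 718 [ 0.4984 -0.1475  0.0992] [ 0.4522 -0.194   0.0901] [ 0.5462 -0.1001  0.1042] [0.09633999 0.09922798 0.10198753]
((498.7025146484375, -147.62652587890625), 48.18901824951172)
green 18 [292.1 205.9] [ 0.5289 -0.1147  0.1   ]
green 12 [318.5 231. ] [ 0.4694 -0.178   0.1   ]
orange 11 [305.1 200.4] [ 0.5426 -0.1459  0.1   ]
orange 12 [306.1 237.2] [ 0.4544 -0.1483  0.1   ]
white 1475 [304.6 220. ] [ 0.4953 -0.1447  0.1   ]
white 3 [292.7 231.7] [ 0.4672 -0.1162  0.1   ]
red 8 [289.5 203.5] [ 0.5347 -0.1084  0.1   ]
red 19 [283.9 212. ] [ 0.5141 -0.095   0.1   ]
red 14 [284.3 226.8] [ 0.4787 -0.096   0.1   ]
red 4 [289.  233.8] [ 0.4622 -0.1074  0.1   ]
red 5 [293.6 236.6] [ 0.4555 -0.1184  0.1   ]
red 5 [300.4 238.8] [ 0.4504 -0.1347  0.1   ]
```

View pics/crop1.png

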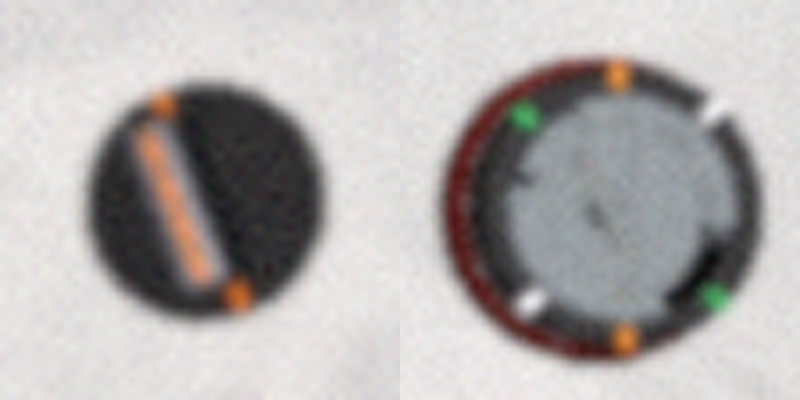

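The crop confirms both. The left half is the black lid, its orange-topped bar running upper-left to lower-right with pointers at crop (163,107) and (238,297). The right half is the grinder with the red foot: green marks (525,117)/(715,297), orange (618,75)/(625,340), white (715,105)/(530,300). Next is the approach plan.

```bash
cat >> h.py <<'E'
from scipy.spatial.transform import Rotation as R
def pose(s=None):
    s=s or monitor.get_state(); Rm=R.from_quat(s['ee_rot']); X=Rm.as_matrix()
    return np.array(s['eef_pos']), X
def down(yaw):  # tool x at yaw, z down
    a=np.radians(yaw); return np.array([[np.cos(a),np.sin(a),0],[np.sin(a),-np.cos(a),0],[0,0,-1.]])
def plan(p1,yaw,N=1,start=None,total=None):
    p,X=start or pose(); T=down(yaw); p1=np.array(p1)
    tot=R.from_matrix(X.T@T).as_rotvec() if total is None else np.array([0,0,np.radians(total)])
    for k in range(N):
        f=1/(N-k); d=X.T@(p1-p)*f; w=R.from_matrix(X.T@T).as_rotvec()*f
        e=np.round(np.r_[d/.5,w/np.pi],4)
        print('call',k+1,':',e.tolist())
        p=p+X@(e[:3]*.5); X=X@R.from_rotvec(e[3:]*np.pi).as_matrix()
    return p,X
def show():
    s=monitor.get_state(); p,X=pose(s)
    print('t',round(s['t'],2),'p',p.round(4),'yaw',np.degrees(np.arctan2(X[1,0],X[0,0])).round(2),'z',X[:,2].round(4),'q',s['q'].round(2),'F',s['force'].round(1),'M',s['wrist_torque'].round(2),'gap',round(s['finger_gap'],4),'grip',round(s['grip_force'],1))
E
python3 -c "
from h import *
show(); plan([.4648,.1695,.13],22.5,6)"
```

```text
t 0.1 p [0.1641 0.6027 0.2306] yaw 164.77 z [-3.0e-04 -1.2e-03 -1.0e+00] q [-1.33  0.33 -0.06  1.46  0.02  1.35 -0.09] F [0.5 0.  0.1] M [ 0.02 -0.03  0.03] gap 0.0852 grip 0.0
call 1 : [-0.1347, -0.113, 0.0337, -0.0, 0.0001, 0.1317]
call 2 : [-0.1687, -0.0493, 0.0336, -0.0, 0.0001, 0.1317]
call 3 : [-0.1743, 0.0227, 0.0336, -0.0, 0.0001, 0.1317]
call 4 : [-0.1505, 0.0909, 0.0335, -0.0001, 0.0001, 0.1318]
call 5 : [-0.1012, 0.1437, 0.0335, -0.0, 0.0001, 0.1317]
call 6 : [-0.035, 0.1723, 0.0336, -0.0001, 0.0001, 0.1318]
```

>>> {"method": "apply_moves", "body": {
  "motion": [-0.027,-0.023,0.007,0,0,0.026,1,-0.054,-0.045,0.013,0,0,0.053,1,-0.081,-0.068,0.02,0,0,0.079,1,-0.108,-0.09,0.027,0,0,0.105,1,-0.135,-0.113,0.034,0,0,0.132,1]
}}

```text
t: 0.52
eef_pos: [0.2148, 0.5299, 0.2137]
ee_rot: [0.336, 0.942, -0.0, -0.0]
force: [0.6, 0.8, -0.2]
finger_gap: 0.0854
grip_force: 0.0
```

>>> {"method": "apply_moves", "body": {
  "motion": [-0.034,-0.01,0.007,0,0,0.026,1,-0.067,-0.02,0.013,0,0,0.053,1,-0.101,-0.029,0.02,0,0,0.079,1,-0.135,-0.039,0.027,0,0,0.105,1,-0.169,-0.049,0.034,0,0,0.132,1]
}}

```text
t: 0.93
eef_pos: [0.265, 0.4576, 0.1968]
ee_rot: [0.522, 0.853, -0.0, 0.0]
force: [0.4, -0.6, -0.3]
finger_gap: 0.0856
grip_force: 0.0
```

>>> {"method": "apply_moves", "body": {
  "motion": [-0.035,0.005,0.007,0,0,0.026,1,-0.07,0.009,0.013,0,0,0.053,1,-0.105,0.014,0.02,0,0,0.079,1,-0.139,0.018,0.027,0,0,0.105,1,-0.174,0.023,0.034,0,0,0.132,1]
}}

```text
t: 1.35
eef_pos: [0.315, 0.3857, 0.1799]
ee_rot: [0.687, 0.727, -0.0, -0.0]
force: [-1.2, -0.1, 0.1]
finger_gap: 0.0856
grip_force: 0.0
```

>>> {"method": "apply_moves", "body": {
  "motion": [-0.03,0.018,0.007,0,0,0.026,1,-0.06,0.036,0.013,0,0,0.053,1,-0.09,0.055,0.02,0,0,0.079,1,-0.12,0.073,0.027,0,0,0.105,1,-0.15,0.091,0.034,0,0,0.132,1]
}}

```text
t: 1.77
eef_pos: [0.365, 0.3135, 0.1629]
ee_rot: [0.822, 0.57, -0.0, 0.0]
force: [-0.8, -0.0, -0.1]
finger_gap: 0.086
grip_force: 0.0
```

>>> {"method": "apply_moves", "body": {
  "motion": [-0.02,0.029,0.007,0,0,0.026,1,-0.04,0.057,0.013,0,0,0.053,1,-0.061,0.086,0.02,0,0,0.079,1,-0.081,0.115,0.027,0,0,0.105,1,-0.101,0.144,0.034,0,0,0.132,1]
}}

```text
t: 2.18
eef_pos: [0.415, 0.2412, 0.1459]
ee_rot: [0.921, 0.389, -0.0, 0.0]
force: [-0.6, 0.4, -0.4]
finger_gap: 0.0854
grip_force: 0.0
```

>>> {"method": "apply_moves", "body": {
  "motion": [-0.007,0.034,0.007,0,0,0.026,1,-0.014,0.069,0.013,0,0,0.053,1,-0.021,0.103,0.02,0,0,0.079,1,-0.028,0.138,0.027,0,0,0.105,1,-0.035,0.172,0.034,0,0,0.132,1]
}}

```text
t: 2.6
eef_pos: [0.4647, 0.1689, 0.129]
ee_rot: [0.982, 0.191, -0.0, 0.0]
force: [-0.4, -0.2, 0.2]
finger_gap: 0.0856
grip_force: 0.0
```

```bash
python3 -c "
from h import *
show(); plan([.4648,.1695,.034],22.5,1)"
```

```text
t 2.6 p [0.4647 0.1689 0.129 ] yaw 21.98 z [-3.e-04 -1.e-04 -1.e+00] q [-0.89  0.13  0.48  1.95 -0.07  1.08 -1.56] F [-0.4 -0.2  0.2] M [-0.03  0.03  0.01] gap 0.0856 grip 0.0
call 1 : [0.0006, -0.0011, 0.1899, 0.0, 0.0001, -0.0029]
```

>>> {"method": "apply_moves", "body": {
  "motion": [0,-0.001,0.05,0,0,-0.003,1,0.001,-0.001,0.1,0,0,-0.003,1,0.001,-0.001,0.15,0,0,-0.003,1,0.001,-0.001,0.18,0,0,-0.003,1,0.001,-0.001,0.19,0,0,-0.003,1]
}}

```text
t: 3.02
eef_pos: [0.463, 0.1696, 0.0318]
ee_rot: [0.98, 0.197, -0.002, 0.001]
force: [-0.4, 0.4, -0.0]
finger_gap: 0.0848
grip_force: 0.0
```

>>> {"method": "apply_moves", "body": {
  "motion": [0,0,0,0,0,0,0,0,0,0,0,0,0,-0.3,0,0,0,0,0,0,-0.6,0,0,0,0,0,0,-1,0,0,0,0,0,0,-1],
  "force": 90
}}

```text
t: 3.43
eef_pos: [0.4653, 0.1708, 0.0352]
ee_rot: [0.98, 0.197, 0.001, -0.0]
force: [-0.2, 0.3, 0.1]
finger_gap: 0.0253
grip_force: 0.0
```

>>> {"method": "apply_moves", "body": {
  "motion": [0,0,0,0,0,0,-1,0,0,0,0,0,0,-1,0,0,0,0,0,0,-1,0,0,0,0,0,0,-1,0,0,0,0,0,0,-1]
}}

```text
t: 3.85
eef_pos: [0.4652, 0.1708, 0.035]
ee_rot: [0.98, 0.197, 0.0, -0.0]
force: [-1.7, -0.0, 7.3]
finger_gap: 0.0148
grip_force: 87.7
```

```bash
python3 -c "
from h import *
show()
c=camera('side');cv2.imwrite('pics/g1.png',cv2.resize(c['frame'][90:250,120:340],(770,560),interpolation=cv2.INTER_CUBIC))"
```

```text
t 3.85 p [0.4652 0.1708 0.035 ] yaw 22.76 z [ 8.e-04  9.e-04 -1.e+00] q [-0.85  0.28  0.46  2.02 -0.16  0.87 -1.48] F [-1.7 -0.   7.3] M [-0.1   0.34 -0.03] gap 0.0148 grip 87.7
```

View pics/g1.png

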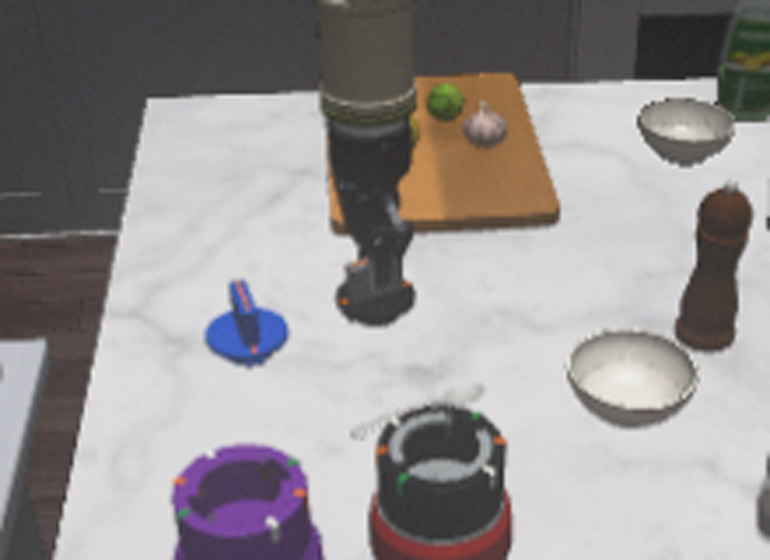

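The bar is held between the pads at crop (375,260), with the lid upright. Next I lift and carry it.

>>> {"method": "apply_moves", "body": {
  "motion": [0,0,-0.04,0,0,0,-1,0,0,-0.1,0,0,0,-1,0,0,-0.17,0,0,0,-1,0,0,-0.24,0,0,0,-1,0,0,-0.29,0,0,0,-1]
}}

```text
t: 4.32
eef_pos: [0.4653, 0.1704, 0.1823]
ee_rot: [0.98, 0.197, 0.001, -0.0]
force: [0.6, 0.1, -1.0]
finger_gap: 0.0141
grip_force: 88.2
```

```bash
python3 -c "
from h import *
show(); plan([.4988,-.1472,.18],46.7,5)"
```

```text
t 4.32 p [0.4653 0.1704 0.1823] yaw 22.72 z [ 0.0019  0.0013 -1.    ] q [-0.9   0.07  0.49  1.89 -0.04  1.19 -1.58] F [ 0.6  0.1 -1. ] M [ 0.02 -0.05  0.01] gap 0.0141 grip 88.2
call 1 : [-0.0367, 0.1223, 0.0008, 0.0, -0.0002, -0.0266]
call 2 : [-0.0468, 0.1189, 0.0008, -0.0, -0.0001, -0.0267]
call 3 : [-0.0566, 0.1145, 0.0008, -0.0, -0.0002, -0.0266]
call 4 : [-0.0659, 0.1094, 0.0008, -0.0, -0.0001, -0.0267]
call 5 : [-0.0748, 0.1035, 0.0009, -0.0, -0.0002, -0.0266]
```

>>> {"method": "apply_moves", "body": {
  "motion": [-0.007,0.024,0,0,0,-0.005,-1,-0.015,0.049,0,0,0,-0.011,-1,-0.022,0.073,0,0,0,-0.016,-1,-0.029,0.098,0,0,0,-0.021,-1,-0.037,0.122,0,0,0,-0.027,-1]
}}

```text
t: 4.73
eef_pos: [0.4712, 0.1063, 0.1793]
ee_rot: [0.971, 0.239, -0.0, -0.0]
force: [-0.0, 0.0, -0.8]
finger_gap: 0.0147
grip_force: 88.2
```

>>> {"method": "apply_moves", "body": {
  "motion": [-0.009,0.024,0,0,0,-0.005,-1,-0.019,0.048,0,0,0,-0.011,-1,-0.028,0.071,0,0,0,-0.016,-1,-0.037,0.095,0,0,0,-0.021,-1,-0.047,0.119,0,0,0,-0.027,-1]
}}

```text
t: 5.15
eef_pos: [0.4779, 0.0427, 0.1792]
ee_rot: [0.96, 0.28, -0.0, -0.0]
force: [0.1, -0.6, -0.6]
finger_gap: 0.0148
grip_force: 88.2
```

>>> {"method": "apply_moves", "body": {
  "motion": [-0.011,0.023,0,0,0,-0.005,-1,-0.023,0.046,0,0,0,-0.011,-1,-0.034,0.069,0,0,0,-0.016,-1,-0.045,0.092,0,0,0,-0.021,-1,-0.057,0.115,0,0,0,-0.027,-1]
}}

```text
t: 5.57
eef_pos: [0.4847, -0.021, 0.1792]
ee_rot: [0.947, 0.32, -0.0, -0.0]
force: [-0.3, -0.7, -1.5]
finger_gap: 0.0148
grip_force: 88.2
```

>>> {"method": "apply_moves", "body": {
  "motion": [-0.013,0.022,0,0,0,-0.005,-1,-0.026,0.044,0,0,0,-0.011,-1,-0.04,0.066,0,0,0,-0.016,-1,-0.053,0.088,0,0,0,-0.021,-1,-0.066,0.109,0,0,0,-0.027,-1]
}}

```text
t: 5.98
eef_pos: [0.4915, -0.0845, 0.1792]
ee_rot: [0.933, 0.36, -0.0, -0.0]
force: [0.2, 1.4, -0.5]
finger_gap: 0.0142
grip_force: 88.2
```

>>> {"method": "apply_moves", "body": {
  "motion": [-0.018,0.025,0,0,0,-0.006,-1,-0.036,0.05,0,0,0,-0.012,-1,-0.055,0.075,0,0,0,-0.019,-1,-0.07,0.097,0,0,0,-0.025,-1,-0.075,0.103,0,0,0,-0.027,-1]
}}

```text
t: 6.4
eef_pos: [0.4981, -0.1492, 0.1793]
ee_rot: [0.917, 0.398, -0.0, 0.0]
force: [-0.4, -0.5, -0.5]
finger_gap: 0.0145
grip_force: 88.2
```

Run:
```python
from h import *
show()
t=camera('top');s=camera('side');np.save('top2.npy',t,allow_pickle=True);np.save('side2.npy',s,allow_pickle=True)
a=cv2.resize(t['frame'][170:270,250:350],(400,400),interpolation=cv2.INTER_CUBIC)
b=cv2.resize(s['frame'][160:260,195:295],(400,400),interpolation=cv2.INTER_CUBIC)
cv2.imwrite('pics/h1.png',np.hstack([a,b]))
```

```text
t 6.4 p [ 0.4981 -0.1492  0.1793] yaw 46.96 z [-1.e-04 -7.e-04 -1.e+00] q [-0.49  0.16  0.77  1.84 -0.12  1.19 -0.44] F [-0.4 -0.5 -0.5] M [-0.01  0.08  0.01] gap 0.0145 grip 88.2
```

View pics/h1.png

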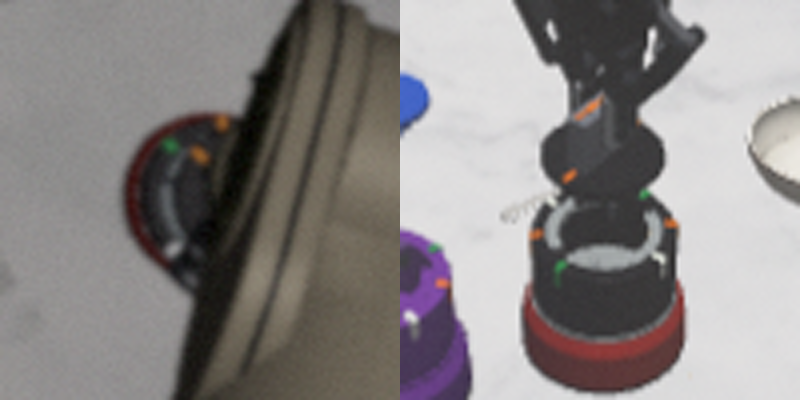

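Left: the lid's pointer at crop (200,155), just inside the grinder's rim. Right: the lid hovering level above the mouth, pointers at about (572,176)/(637,118), green marks at (560,270)/(645,193). Now I measure the lid-to-grinder offset in the side view.

Run:
```python
from h import *
c=load('side2'); s0=load('side')
hsv=cv2.cvtColor(c['frame'],cv2.COLOR_BGR2HSV); P=cloud(c)
for name,mm in(('green',cv2.inRange(hsv,(40,70,40),(90,255,255))),('orange',cv2.inRange(hsv,(5,120,100),(22,255,255))),('white',cv2.inRange(hsv,(0,0,150),(180,50,255)))):
    k=np.zeros_like(mm);k[180:240,226:268]=255
    n,l,st,ce=cv2.connectedComponentsWithStats(mm&k)
    for i in range(1,n):
        if st[i,4]>1: print(name,st[i,4],ce[i].round(1),'z.1',onplane(c,[ce[i]],.1)[0].round(4),'z.167',onplane(c,[ce[i]],.167)[0].round(4),'dep',np.median(P[l==i],0).round(3))
reg=np.zeros(P.shape[:2],bool);reg[175:225,222:270]=1
m=reg&(P[...,2]>.155)&(P[...,2]<.177)&(abs(P[...,0]-.498)<.06)&(abs(P[...,1]+.148)<.06)
q=P[m];print('disc',m.sum(),np.percentile(q,[2,50,98],axis=0).round(4).tolist(),cv2.minEnclosingCircle(q[:,:2].astype('float32')*1000))
P0=cloud(s0);P0=P0[190:245,220:275].reshape(-1,3)
m=(P0[:,2]>.093)&(P0[:,2]<.107)&(np.hypot(P0[:,0]-.499,P0[:,1]+.147)<.06);q=P0[m];print('rim',m.sum(),np.median(q[:,2]),cv2.minEnclosingCircle(q[:,:2].astype('float32')*1000))
```

```text
green 4 [255.5 208.5] z.1 [ 0.5273 -0.1192  0.1   ] z.167 [ 0.5169 -0.1983  0.167 ] dep [ 0.528 -0.116  0.097]
green 8 [234.6 226.2] z.1 [ 0.467  -0.1827  0.1   ] z.167 [ 0.4631 -0.255   0.167 ] dep [ 0.467 -0.18   0.098]
orange 7 [241.6 186.9] z.1 [ 0.4988 -0.0192  0.1   ] z.167 [ 0.4915 -0.1091  0.167 ] dep [ 0.488 -0.159  0.204]
orange 8 [237.  203.5] z.1 [ 0.4799 -0.0933  0.1   ] z.167 [ 0.4746 -0.1752  0.167 ] dep [ 0.475 -0.174  0.166]
orange 6 [262.  215.5] z.1 [ 0.5408 -0.149   0.1   ] z.167 [ 0.5289 -0.2249  0.167 ] dep [ 0.541 -0.146  0.097]
orange 7 [229. 218.] z.1 [ 0.4548 -0.1502  0.1   ] z.167 [ 0.4523 -0.2259  0.167 ] dep [ 0.455 -0.148  0.098]
white 311 [229.7 198.8] z.1 [ 0.4616 -0.0708  0.1   ] z.167 [ 0.4583 -0.1551  0.167 ] dep [ 0.465  0.069 -0.003]
white 385 [263.4 202. ] z.1 [ 0.5519 -0.0942  0.1   ] z.167 [ 0.5389 -0.176   0.167 ] dep [ 0.571  0.038 -0.003]
white 94 [250.3 222.2] z.1 [ 0.5078 -0.1718  0.1   ] z.167 [ 0.4995 -0.2452  0.167 ] dep [ 0.51  -0.145  0.096]
disc 382 [[0.4606, -0.1887, 0.1582], [0.4977, -0.1683, 0.1644], [0.532, -0.131, 0.1749]] ((496.2736511230469, -152.152587890625), 39.15138244628906)
rim 468 0.09712612166360163 ((495.7527770996094, -149.0753173828125), 50.32222366333008)
```

```bash
python3 -c "
from h import *
plan([.4987,-.147,.142],46.7,1)"
```

```text
call 1 : [0.0018, -0.0001, 0.0743, -0.0001, 0.0001, 0.0013]
```

>>> {"method": "apply_moves", "body": {
  "motion": [0.002,0,0.02,0,0,0.001,-1,0.002,0,0.04,0,0,0.001,-1,0.002,0,0.06,0,0,0.001,-1,0.002,0,0.074,0,0,0.001,-1,0.002,0,0.074,0,0,0.001,-1]
}}

```text
t: 6.92
eef_pos: [0.498, -0.1456, 0.1402]
ee_rot: [0.917, 0.398, -0.001, -0.001]
force: [-0.6, 0.2, -1.5]
finger_gap: 0.015
grip_force: 88.2
```

>>> {"method": "apply_moves", "body": {
  "motion": [0,0,0.006,0,0,0,-1,0,0,0.012,0,0,0,-1,0,0,0.018,0,0,0,-1,0,0,0.024,0,0,0,-1,0,0,0.024,0,0,0,-1]
}}

```text
t: 7.33
eef_pos: [0.4989, -0.1463, 0.1298]
ee_rot: [0.918, 0.398, -0.0, -0.0]
force: [-0.4, 1.1, -1.5]
finger_gap: 0.0147
grip_force: 88.2
```

```bash
python3 -c "
from h import *
show()"
```

```text
t 7.33 p [ 0.4989 -0.1463  0.1298] yaw 46.87 z [-5.e-04  1.e-04 -1.e+00] q [-0.47  0.22  0.76  1.9  -0.17  1.09 -0.4 ] F [-0.4  1.1 -1.5] M [ 0.    0.02 -0.06] gap 0.0147 grip 88.2
```

The plug has entered the mouth without resistance. I'll go on down.

>>> {"method": "apply_moves", "body": {
  "motion": [0,0,0.004,0,0,0,-1,0,0,0.008,0,0,0,-1,0,0,0.012,0,0,0,-1,0,0,0.016,0,0,0,-1,0,0,0.018,0,0,0,-1]
}}

```text
t: 7.75
eef_pos: [0.499, -0.1463, 0.121]
ee_rot: [0.918, 0.398, -0.0, -0.0]
force: [0.8, -0.6, -2.0]
finger_gap: 0.0148
grip_force: 88.2
```

>>> {"method": "apply_moves", "body": {
  "motion": [0,0,0.002,0,0,0,-1,0,0,0.004,0,0,0,-1,0,0,0.005,0,0,0,-1,0,0,0.006,0,0,0,-1,0,0,0.006,0,0,0,-1]
}}

```text
t: 8.17
eef_pos: [0.4992, -0.1463, 0.119]
ee_rot: [0.918, 0.398, 0.0, -0.0]
force: [-6.7, 2.6, 10.1]
finger_gap: 0.0147
grip_force: 89.9
```

```bash
python3 -c "
from h import *
show()"
```

```text
t 8.17 p [ 0.4992 -0.1463  0.119 ] yaw 46.87 z [-1.e-04  8.e-04 -1.e+00] q [-0.47  0.24  0.75  1.91 -0.18  1.07 -0.39] F [-6.7  2.6 10.1] M [0.33 1.08 0.01] gap 0.0147 grip 89.9
```

>>> {"method": "apply_moves", "body": {
  "motion": [0,0,0.001,0,0,0,-1,0,0,0.002,0,0,0,-1,0,0,0.004,0,0,0,-1,0,0,0.005,0,0,0,-1,0,0,0.005,0,0,0,-1]
}}

```text
t: 8.58
eef_pos: [0.4992, -0.1462, 0.1188]
ee_rot: [0.918, 0.398, 0.001, -0.001]
force: [-21.9, 7.2, 44.2]
finger_gap: 0.0146
grip_force: 94.9
```

```bash
python3 -c "
from h import *
show()
c=camera('side'); cv2.imwrite('pics/p1.png',cv2.resize(c['frame'][165:255,195:315],(800,600),interpolation=cv2.INTER_CUBIC))"
```

```text
t 8.58 p [ 0.4992 -0.1462  0.1188] yaw 46.86 z [-0.      0.0028 -1.    ] q [-0.46  0.24  0.75  1.91 -0.19  1.07 -0.39] F [-21.9   7.2  44.2] M [ 1.13  4.24 -0.02] gap 0.0146 grip 94.9
```

View pics/p1.png

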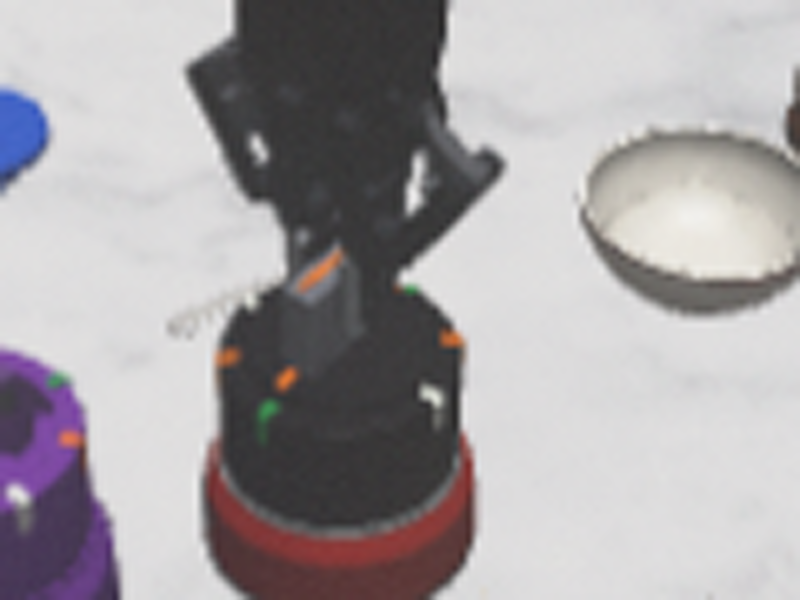

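The lid is seated flush: grip point at about 0.119+0.019 minus the grasp offset, pressed with 44 N. Its pointer at (287,378) is beside the green mark at (267,412). I'll ease the press, then twist.

>>> {"method": "apply_moves", "body": {
  "motion": [0,0,-0.001,0,0,0,-1,0,0,-0.002,0,0,0,-1,0,0,-0.003,0,0,0,-1,0,0,-0.004,0,0,0,-1,0,0,-0.004,0,0,0,-1]
}}

```text
t: 9.05
eef_pos: [0.4992, -0.1463, 0.119]
ee_rot: [0.918, 0.398, 0.0, -0.001]
force: [-7.8, 2.5, 16.7]
finger_gap: 0.0146
grip_force: 91.0
```

>>> {"method": "apply_moves", "body": {
  "motion": [0,0,0,0,0,0.01,-1,0,0,0,0,0,0.025,-1,0,0,0,0,0,0.04,-1,0,0,0,0,0,0.05,-1,0,0,0,0,0,0.05,-1]
}}

```text
t: 9.47
eef_pos: [0.5006, -0.1459, 0.119]
ee_rot: [0.946, 0.324, 0.001, 0.0]
force: [0.1, 2.9, 9.2]
finger_gap: 0.0147
grip_force: 89.8
```

```bash
python3 -c "
from h import *
show()"
```

```text
t 9.47 p [ 0.5006 -0.1459  0.119 ] yaw 37.81 z [ 2.8e-03  5.0e-04 -1.0e+00] q [-0.49  0.24  0.78  1.91 -0.19  1.07 -0.54] F [0.1 2.9 9.2] M [0.39 0.1  0.06] gap 0.0147 grip 89.8
```

>>> {"method": "apply_moves", "body": {
  "motion": [0,0,0,0,0,0.02,-1,0,0,0,0,0,0.04,-1,0,0,0,0,0,0.06,-1,0,0,0,0,0,0.08,-1,0,0,0,0,0,0.09,-1]
}}

```text
t: 9.88
eef_pos: [0.5008, -0.1457, 0.119]
ee_rot: [0.982, 0.187, 0.002, -0.0]
force: [0.7, 2.5, 8.2]
finger_gap: 0.0147
grip_force: 89.7
```

>>> {"method": "apply_moves", "body": {
  "motion": [0,0,0,0,0,0.02,-1,0,0,0,0,0,0.04,-1,0,0,0,0,0,0.06,-1,0,0,0,0,0,0.08,-1,0,0,0,0,0,0.08,-1]
}}

```text
t: 10.3
eef_pos: [0.5009, -0.1456, 0.119]
ee_rot: [0.998, 0.062, 0.002, -0.0]
force: [-0.6, 3.3, 10.3]
finger_gap: 0.0147
grip_force: 89.8
```

Run:
```python
from h import *
show()
c=camera('side');np.save('side3.npy',c,allow_pickle=True)
cv2.imwrite('pics/p2.png',cv2.resize(c['frame'][165:255,195:315],(800,600),interpolation=cv2.INTER_CUBIC))
hsv=cv2.cvtColor(c['frame'],cv2.COLOR_BGR2HSV)
mm=cv2.inRange(hsv,(5,110,90),(22,255,255));k=np.zeros_like(mm);k[195:240,220:275]=255
n,l,st,ce=cv2.connectedComponentsWithStats(mm&k)
for i in range(1,n):
    if st[i,4]>1: print(st[i,4],ce[i].round(1),onplane(c,[ce[i]],.1)[0].round(4),onplane(c,[ce[i]],.107)[0].round(4),onplane(c,[ce[i]],.146)[0].round(4))
```

```text
t 10.3 p [ 0.5009 -0.1456  0.119 ] yaw 7.12 z [ 3.2e-03  7.0e-04 -1.0e+00] q [-0.56  0.26  0.87  1.91 -0.23  1.07 -1.05] F [-0.6  3.3 10.3] M [0.6  0.04 0.07] gap 0.0147 grip 89.8
3 [238. 204.] [ 0.4824 -0.0957  0.1   ] [ 0.4818 -0.1042  0.107 ] [ 0.4786 -0.1518  0.146 ]
6 [259.  212.5] [ 0.5345 -0.1363  0.1   ] [ 0.5334 -0.1444  0.107 ] [ 0.5268 -0.1894  0.146 ]
8 [233.5 216.2] [ 0.4668 -0.1445  0.1   ] [ 0.4664 -0.1525  0.107 ] [ 0.4642 -0.197   0.146 ]
4 [262.5 215.5] [ 0.5421 -0.1491  0.1   ] [ 0.5409 -0.1571  0.107 ] [ 0.5339 -0.2012  0.146 ]
7 [229. 218.] [ 0.4548 -0.1502  0.1   ] [ 0.4546 -0.1581  0.107 ] [ 0.4531 -0.2022  0.146 ]
```

View pics/p2.png

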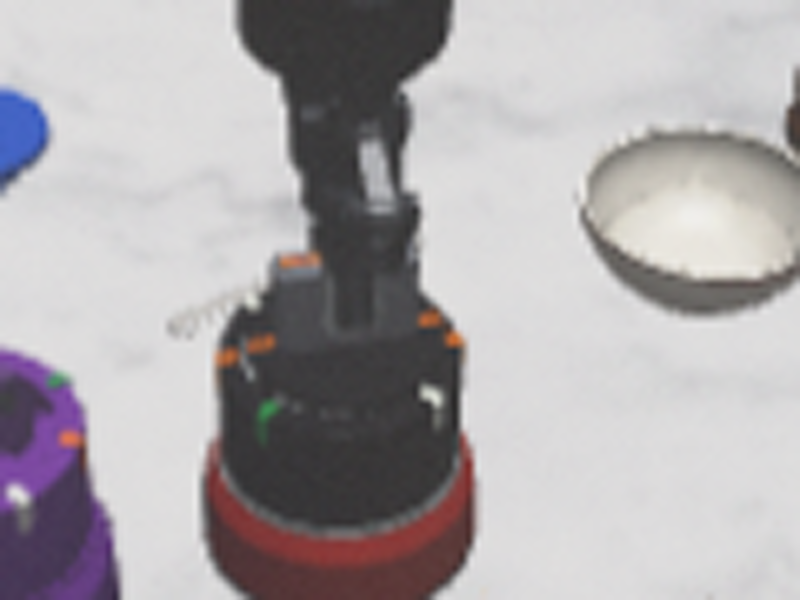

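The pointers at (262,344)/(430,320) are about 6° short of the orange marks at (228,357)/(455,340). One last small twist remains.

>>> {"method": "apply_moves", "body": {
  "motion": [0,0,0,0,0,0.01,-1,0,0,0,0,0,0.02,-1,0,0,0,0,0,0.03,-1,0,0,0,0,0,0.032,-1,0,0,0,0,0,0.032,-1]
}}

```text
t: 10.77
eef_pos: [0.501, -0.1457, 0.1191]
ee_rot: [1.0, 0.014, 0.002, -0.0]
force: [1.0, 2.5, 9.3]
finger_gap: 0.0143
grip_force: 89.6
```

>>> {"method": "apply_moves", "body": {
  "motion": [0,0,0,0,0,0,-1,0,0,0,0,0,0,-1,0,0,0,0,0,0,-1,0,0,0,0,0,0,-1,0,0,0,0,0,0,-1]
}}

```text
t: 11.18
eef_pos: [0.501, -0.1457, 0.1191]
ee_rot: [1.0, 0.014, 0.002, -0.0]
force: [1.4, 2.9, 8.6]
finger_gap: 0.0144
grip_force: 89.6
```

Run:
```python
from h import *
show()
A=[]
for j in range(3):
    c=camera('side')
    hsv=cv2.cvtColor(c['frame'],cv2.COLOR_BGR2HSV)
    mm=cv2.inRange(hsv,(5,110,90),(22,255,255));k=np.zeros_like(mm);k[207:240,220:275]=255
    n,l,st,ce=cv2.connectedComponentsWithStats(mm&k)
    print([(int(st[i,4]),ce[i].round(1).tolist(),onplane(c,[ce[i]],.1)[0][:2].round(4).tolist(),onplane(c,[ce[i]],.107)[0][:2].round(4).tolist()) for i in range(1,n) if st[i,4]>1])
cv2.imwrite('pics/p3.png',cv2.resize(c['frame'][165:255,195:315],(800,600),interpolation=cv2.INTER_CUBIC))
show()
```

```text
t 11.18 p [ 0.501  -0.1457  0.1191] yaw 1.59 z [ 3.4e-03  7.0e-04 -1.0e+00] q [-0.58  0.27  0.88  1.91 -0.23  1.07 -1.14] F [1.4 2.9 8.6] M [ 0.48 -0.23  0.16] gap 0.0144 grip 89.6
[(6, [259.0, 213.5], [0.534, -0.1403], [0.5329, -0.1483]), (8, [233.5, 215.5], [0.4671, -0.1416], [0.4666, -0.1496]), (4, [262.5, 215.5], [0.5421, -0.1491], [0.5409, -0.1571]), (7, [229.0, 218.0], [0.4548, -0.1502], [0.4546, -0.1581])]
[(6, [259.0, 213.5], [0.534, -0.1403], [0.5329, -0.1483]), (8, [233.5, 215.5], [0.4671, -0.1416], [0.4666, -0.1496]), (4, [262.5, 215.5], [0.5421, -0.1491], [0.5409, -0.1571]), (7, [229.0, 218.0], [0.4548, -0.1502], [0.4546, -0.1581])]
[(6, [259.0, 213.5], [0.534, -0.1403], [0.5329, -0.1483]), (8, [233.5, 215.5], [0.4671, -0.1416], [0.4666, -0.1496]), (4, [262.5, 215.5], [0.5421, -0.1491], [0.5409, -0.1571]), (7, [229.0, 218.0], [0.4548, -0.1502], [0.4546, -0.1581])]
t 11.33 p [ 0.5009 -0.1457  0.119 ] yaw 1.59 z [ 3.4e-03  7.0e-04 -1.0e+00] q [-0.58  0.27  0.88  1.91 -0.23  1.07 -1.14] F [0.2 3.3 8.2] M [ 0.47 -0.24  0.15] gap 0.0146 grip 89.6
```

View pics/p3.png

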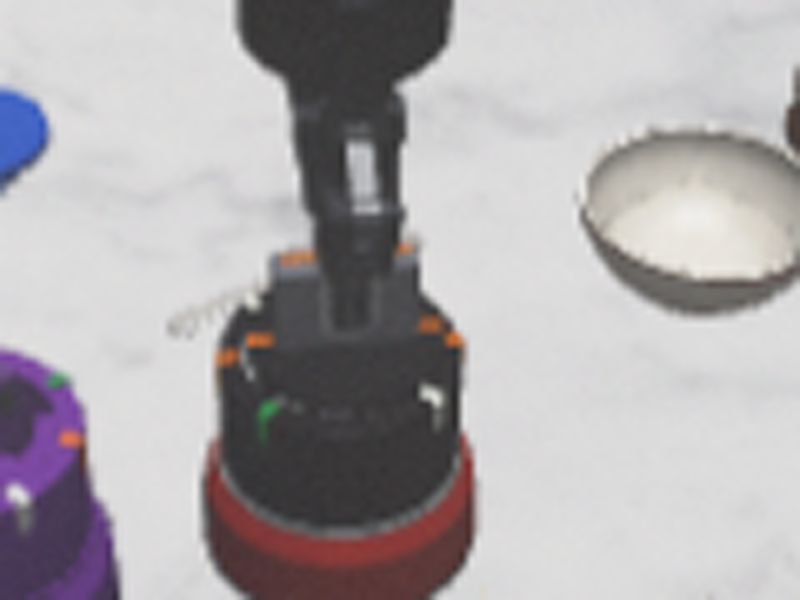

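The pointers at (260,340)/(430,325) now run parallel to the line of the orange marks (1.1° against 0.7°). The lid is flush and still held against the spring, so I'm handing in.

```bash
python3 -c "
from cell import order
print(order.finish_job())"
```

```text
the job is handed in; nothing more can be done
None
```

The black lid went in at the green marks, was pressed down with about 44 N until flush, and was twisted to within about 1° of the orange marks; it was handed in at about 11 s, still gripped against the spring, with nothing else touched.

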